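Close the liquid-waste can after use

ROBOT

A 6-joint arm with a two-finger parallel gripper is mounted at the origin on the work surface. World frame = base frame: x ahead of the robot, y to its left, z up, the work surface at z = 0. Lengths are in mm, angles in degrees, forces in N, time in s.
With the tool pointing down it reaches from about 350 to 850 mm from the base axis. Payload 8.1 kg.
Tool frame: the origin (TCP) lies midway between the tips of the shut fingers; the grasp point (between the pads) lies 19 mm behind it (r.pinch_z is the distance from the TCP to the grasp point, in mm); z points along the fingers, y is the line along which they close (so a half turn about z gives the same grasp; the last joint's range is limited). The gripper opens to 85 mm and grips with 20 to 120 N. Pads are 22 mm wide; open, the fingers measure 114 mm over their backs; the gripper's body (76 mm by 85 mm) begins 54 mm behind the grasp point. The pads swing forward as they close: fully open they stand 13 mm farther back than shut.
Start: joints at [63.575, 7.471, 85.268, -0, 87.261, -4.893], TCP at [220.189, 558.142, 231.292] pointing down, gripper open.
Joint ranges: [-169.43, 169.43], [-51.17, 129.36], [1.28, 143.12], [-76.62, 256.62], [0, 156.53], [-152.29, 152.29]. Speed limits (degrees/s): [136.94, 136.94, 159.86, 180, 180, 180].

INTERFACE

Orientations are given as [roll, pitch, yaw] about the fixed x, y, z axes, in that order (R = Rz(yaw) Ry(pitch) Rx(roll)).
In Python, from bench import r gives the robot as it stands.
- The arm moves only by the shell command python3 -m jog 'ROWS' [OPENING] [FORCE]. ROWS is JSON, one flat list of numbers, 6 for each row, row after row: the shift along the tool's x, y, z in m, then the turn, a rotation vector about the tool's x, y, z in rad. A call has 1 to 8 rows; each row is the pose to reach, as a shift and turn from the pose commanded when the call began, along the tool's axes at that moment; what a row does not reach only later rows make up. A row lasts 1/8 s, in which the tool goes at most 62.5 mm and 10.7 degrees, less where a joint would pass 70% of its speed; a pose out of reach is approached as far as the arm can. A call with a gripper value outside its range is refused whole. OPENING is the opening, from -1 (shut) to 1 (fully open), set as the call begins (- or left out, the last holds). The fingers move at their own pace and stop on an object; FORCE is the grip in N (left out, the last holds). Time passes only in rows, so rows that repeat a pose let the fingers close. It gives the time, the measured TCP pose, the force, the opening and the grip force at its end, in the units of the state.
- r.sense(): the state, without advancing time (a new reading comes with each control period).
- r.snapshot(name): name is "scene" or "top" or "wrist"; returns a dict with "pixels" (384x512x3 uint8, red, green, blue), "range_z" (384x512 float32, mm along the optical axis (not along the pixel's ray), 0 where there is no reading), "K" (3x3 intrinsics, pixels), "k1" (the pictures are not rectified: a ray, as slopes to the right and down, at radius r is drawn at 1 + k1 r^2 times it, then the intrinsics apply), "rvec" (rotation vector, rad) and "tvec" (3), from world to camera coordinates, as OpenCV has them. Camera axes: x right, y down, z forward; pixel columns grow to the right and rows downward; lengths in mm; the calibration is good to about 2 mm. A picture is of the moment at which its call begins.
- r.hand_in(): hands the job in; it is judged then, once.
Trained networks look in a picture, given as the dict that the camera call returned (one of the last four; its "shot" number tells which), for a name from the list of things; names that differ only in an ending like _2 or _b are one class to them, and where a whole thing is asked for, a point or a joint stands for the part that bears it (a point fixed in the world has none). Each returns a list of dicts, best first, with "score" (0 to 1); they miss things now and then, are a little off and sometimes report something else, mostly with a low value. They report only what shows in the picture. A call takes as long as a camera call.
- r.look_for(picture, target): "bbox" ([left, top, right, bottom] in pixels, round what is visible of it).
- r.outline_of(picture, target): "region" (384x512 bool, what is visible of it) and "bbox" ([left, top, right, bottom] in pixels, round what is visible of it).
The state is a dict: "time": time; "joint_pos": joint angles; "qd": joint speeds; "joint_efforts": joint torques, N m; "tool_pos": TCP position; "tcp_rot": TCP orientation; "ft_force": force on the tool from outside, world axes, zero at the start; "wrist_torque": the same for the moment, N m; "finger_gap": finger opening in mm; "grip_force": force on a finger pad.
Only numpy, scipy, OpenCV 4.12 (cv2) and the standard library are available. Lean on these libraries where they do the work, as an engineer would, in place of code of your own. Each camera call takes 0.05 s, during which the arm holds its last target. There are 200 camera calls.

TASK

Close up the liquid-waste can: lift the funnel out of its mouth and stand it upright in the empty beaker to drain, its flange resting on the beaker's rim. Then swing the can's tethered cap over onto the mouth and screw it down clockwise until it is properly tight on its gasket. Leave the other things on the bench and in the spill tray where they stand.

Things in the scene. Friction and masses are not known exactly. Their poses are not given: they have to be found in the camera images.
- can: Fixed white plastic waste can in a fixed grey spill tray. Origin on the bench below the axis of its round mouth; +x points from the mouth to the cap's hinge and along the can. Can: x -55 to 145, y +-66, shoulder 145 mm high; tray x -125 to 170, y +-95, 35 mm high; carrying handle along x 66 to 140, top 166 mm high. Neck 48 mm outside, 40 inside.
- mouth (a point): Centre of the can's mouth, in the plane of its rim, 170 mm above the bench.
- cap_hinge (a point): Middle of the hinge axis of the cap's strap: 50 mm from the mouth's axis along the can's +x and 8 mm above the rim. The axis runs along the can's y. The hinge lugs reach 35 mm across y and 9 mm above the rim (the pin 11 mm).
- cap_arm (a joint): Swing of the strap with its cap about that hinge, rad: 0 = cap level over the mouth, about 2 = standing open, leaning back away from the mouth (stop at 2.4). A stiff hinge: it stays where it is left and takes about 0.1 N m to move. Once the cap is screwed down, the neck keeps it from swinging.
- cap (a joint): Turn of the black cap, rad, grows clockwise seen from above (screwing down); 0 = backed right off. Takes about 0.2 N m to turn, goes down 2.19 mm per rad. At 3.2 the gasket is pressed home and the cap stops dead (torque rises steeply past 0.7 N m); above 3.15 it is tight. It stays where it is left. Several grasps are needed.
- cap_top (a point): Centre of the cap's top face; z out of the top. The ribbed gripping part is 60 mm in diameter and 17 mm high below this face; below it a narrower skirt 13 mm long in the strap's thin ring (65 mm outside). Swung over and backed off, the top lies 31 mm above the rim (23 mm above the hinge axis, 50 mm from it); tight, 24 mm above the rim.
- funnel: Loose white plastic funnel, 45 g, standing in the can's mouth. Origin at the centre of its stem's lower end, z up. Stem 20 mm in diameter, 50 mm long; flat flange 64 mm in diameter, 3 mm thick, underside 50 mm above the origin, resting on the mouth's rim; cone; upright cylindrical lip 65 mm in diameter, 81 to 94 mm above the origin: grip it there from above.
- beaker: Loose empty clear plastic beaker, 58 mm outside, 52 mm inside, 80 mm high, about 140 g. Origin at the centre of its underside.
- petri_stack: Bystander; origin at the centre of its underside: stack of three petri dishes, 90 mm in diameter, 45 mm high.
- oil_bottle: Bystander; origin at the centre of its underside: small amber dropper bottle, 28 mm in diameter, 62 mm high.
- staining_jar: Bystander; origin at the centre of its underside: square glass staining jar with white lid, 56 mm square, 92 mm high.
- tray_bottle: Bystander; origin at the centre of its underside: small white bottle in the spill tray, 38 mm in diameter, 75 mm high.
- slide_box: Bystander; origin at the centre of its underside: grey box of microscope slides, 88 x 165 x 35 mm.
- wash_bottle: Bystander; origin at the centre of its underside: wash bottle with bent spout, 68 mm in diameter, 175 mm high.

How it is judged (in metres and radians):
At the end, for the whole second after the job is handed in: Cap over the mouth (swing under 0.06 rad) and tight (turn above 3.15 rad, staying there); funnel upright (within 0.12 rad), stem in the beaker within 14 mm of its axis, flange on the rim (stem end 27 to 36 mm above the beaker's underside); beaker upright on the bench; all at rest (value of joint cap above 3.15 rad and value of joint cap_arm below 0.06 rad and horizontal distance between funnel and beaker below 0.014 m and z of funnel in the frame of beaker between 0.027 and 0.036 m and angle between funnel's own z axis and vertical below 0.12 rad and angle between beaker's own z axis and vertical below 0.05 rad and height (world z) of beaker below 0.006 m and linear speed of funnel below 0.02 m/s and velocity of joint cap below 0.05 rad/s); the robot touches nothing.
It fails at once if another thing on the bench or in the tray is pushed more than 30 mm from its place or knocked over (distance of any of petri_stack, oil_bottle, staining_jar, tray_bottle, slide_box, wash_bottle from where it was at the start of the episode above 0.03 m or angle between any of petri_stack, oil_bottle, staining_jar, tray_bottle, slide_box, wash_bottle's own z axis and vertical above 0.5 rad).
It also fails if it takes over 72 s, if anything falls off the work surface, if the arm or the gripper's body presses on something with over 40 N, if the wrist force passes 120 N, or if a joint passes its speed limit or range.

## Working session

There is one attempt and no reset: what is moved stays moved. The work goes in short steps, Python scripts to look and compute and a shell command to move; the robot and the scene stay as the last step left them, time stands still between calls to the robot, and variables do not carry over. Pictures are saved under pics/ and viewed, at most 10 in all, crops included, and the job is handed in when it is done.

```bash
ls; mkdir -p pics; cat > h.py <<'E'
import numpy as np, cv2
from bench import r
from scipy.spatial.transform import Rotation as R
def cam(p):
    return np.array(p["K"],float),float(p["k1"]),R.from_rotvec(np.ravel(p["rvec"])).as_matrix(),np.ravel(p["tvec"])
def cloud(p,mask=None):
    K,k1,Rm,t=cam(p); z=p["range_z"]; m=z>0
    if mask is not None: m=m&mask
    v,u=np.nonzero(m)
    pts=np.stack([u,v],1).astype(float)[:,None]
    n=cv2.undistortPoints(pts,K,np.array([k1,0,0,0.]))[:,0]
    zz=z[v,u][:,None]
    return (np.hstack([n,np.ones_like(zz)])*zz-t)@Rm
def proj(p,X):
    K,k1,Rm,t=cam(p)
    return cv2.projectPoints(np.atleast_2d(np.array(X,float)),Rm,t,K,np.array([k1,0,0,0.]))[0][:,0]
def save(p,n): cv2.imwrite("pics/"+n,cv2.cvtColor(p["pixels"],cv2.COLOR_RGB2BGR))
E
python3 - <<'E'
from h import *
np.set_printoptions(precision=1,suppress=True)
print(r.sense(), r.pinch_z)
ims=[]
for n in ["scene","top","wrist"]:
    p=r.snapshot(n); save(p,n+"0.png")
    for t in ["can","cap_top","funnel","beaker","petri_stack","oil_bottle","staining_jar","tray_bottle","slide_box","wash_bottle"]:
        o=r.outline_of(p,t)
        for d in o[:1]:
            c=cloud(p,d["region"])
            if len(c)<5: print(n,t,"few",d["score"],d["bbox"]);continue
            print(n,t,round(d["score"],2),np.array(d["bbox"]),len(c),"lo",np.percentile(c,3,axis=0),"hi",np.percentile(c,97,axis=0))
E
```

```text
pics
{'time': 0.0, 'joint_pos': array([63.6,  7.5, 85.3, -0. , 87.3, -4.9]), 'qd': array([-0.1, -0.1, -0. ,  0. ,  0. , -0.1]), 'joint_efforts': array([ -0. , -56.9, -50.1,  -0. ,   0. ,  -0. ]), 'tool_pos': array([219.9, 557.6, 230.2]), 'tcp_rot': array([-179.9,   -0. ,  158.5]), 'ft_force': array([0.5, 0.7, 0.1]), 'wrist_torque': array([-0., -0.,  0.]), 'grip_force': 0.0, 'finger_gap': 85.18880039323386} 18.700000000000003
scene can 0.79 [265.1 138.6 350.5 232.6] 4813 lo [408.5  68.1   1.6] hi [697.3 225.5 235. ]
scene cap_top 0.81 [304.6 138.1 324.1 159.7] 290 lo [574.1 145.  194.1] hi [613.1 188.1 250. ]
scene funnel 0.73 [176.8 255.1 193.3 274.4] 200 lo [ 498.1 -294.3    0. ] hi [ 553.7 -264.7   61.8]
scene beaker 0.66 [192.4 222.  218.  258.7] 681 lo [ 496.9 -218.4    2.2] hi [ 552.9 -162.9   78.3]
scene petri_stack 0.83 [215.7 206.1 247.5 230.1] 742 lo [ 443.9 -103.1    1.5] hi [521.9 -23.8  45.7]
scene oil_bottle 0.78 [176.1 253.  193.5 274.7] 213 lo [ 524.3 -294.4   -1.6] hi [ 553.7 -268.4   61.7]
scene staining_jar 0.94 [215.4 172.8 234.5 204.1] 539 lo [334.7 -23.7  -0.3] h
[... 677 characters left out ...]
46.8 -266.    64.3]
top staining_jar 0.62 [245.  246.5 266.3 267.8] 305 lo [332.7 -22.6  -2. ] hi [393.8  36.   96.4]
top slide_box 0.62 [ 92.2 217.1 146.6 257.7] 1211 lo [392.1 399.8  24.3] hi [493.5 554.6  39.7]
top wash_bottle 0.87 [378.8 207.7 410.2 226.1] 519 lo [ 461.2 -507.4    1.6] hi [ 524.  -442.3  169.7]
wrist can 0.84 [ 69.8 334.6 108.3 381.2] 1460 lo [385.5 135.8   2.6] hi [465.3 227.6  34.7]
wrist cap_top 0.36 [ 66.9 334.3 113.9 383.2] 1451 lo [385.9 135.8   2.5] hi [465.3 228.5  34.8]
wrist tray_bottle 0.45 [105.5 361.2 115.6 375.3] 98 lo [215.4 229.5  39. ] hi [428.4 510.3 304.2]
wrist slide_box 0.64 [203.5 286.  313.9 318.6] 2545 lo [382.7 422.6   4.7] hi [442.2 565.6  35.6]
```

```bash
python3 - <<'E'
from h import *
a=cv2.imread("pics/scene0.png")[110:310,70:370]; b=cv2.imread("pics/top0.png")[150:280,80:420]
a=cv2.resize(a,(600,400),interpolation=3);b=cv2.resize(b,(523,200),interpolation=3)
b=cv2.copyMakeBorder(b,0,0,0,77,0)
cv2.imwrite("pics/both.png",np.vstack([a,b]))
np.set_printoptions(precision=1,suppress=True)
for n in ["scene","top"]:
    p=r.snapshot(n); c=cloud(p)
    def box(x0,x1,y0,y1,z0,z1): 
        return c[(c[:,0]>x0)&(c[:,0]<x1)&(c[:,1]>y0)&(c[:,1]<y1)&(c[:,2]>z0)&(c[:,2]<z1)]
    d=box(380,720,20,300,203,225); print(n,"z203-225",len(d),d.mean(0),d.min(0),d.max(0))
    d=box(380,720,20,300,226,300); print("z>226",len(d),d.mean(0),np.percentile(d,[3,97],axis=0))
    d=box(380,720,20,330,138,152); print("shoulder",len(d),np.percentile(d,[2,98],axis=0),cv2.minAreaRect(d[:,:2].astype(np.float32)))
    d=box(380,720,20,330,28,42); print("trayrim",len(d),cv2.minAreaRect(d[:,:2].astype(np.float32)))
    d=box(480,570,-230,-150,70,90);print("beaker rim",len(d),cv2.minEnclosingCircle(d[:,:2].astype(np.float32)),d[:,2].max())
E
```

```text
scene z203-225 185 [561.2 182.  212.2] [492.6 142.3 203. ] [614.3 239.2 224.9]
z>226 213 [595.5 165.7 241.6] [[572.5 146.5 227.2]
 [613.4 193.1 255.3]]
shoulder 989 [[475.  102.4 138.7]
 [663.9 237.8 151. ]] ((565.7160034179688, 185.05734252929688), (124.24250793457031, 196.28379821777344), 65.46134185791016)
trayrim 495 ((548.1311645507812, 139.44139099121094), (354.2873229980469, 198.84967041015625), 5.453856468200684)
beaker rim 137 ((524.2727661132812, -190.6171112060547), 30.86216163635254) 81.1392929108108
top z203-225 181 [552.9 192.4 211.5] [492.1 140.5 203.1] [595.  235.4 224.9]
z>226 198 [590.9 167.  246.1] [[567.9 144.5 229.3]
 [610.5 199.5 256.4]]
shoulder 1438 [[463.7 100.1 138.9]
 [662.7 266.7 149.5]] ((563.518798828125, 184.00167846679688), (129.3805694580078, 196.3695068359375), 63.365028381347656)
trayrim 317 ((544.2149658203125, 194.69900512695312), (192.45166015625, 296.9101867675781), 64.04904174804688)
beaker rim 71 ((523.1213989257812, -188.79090881347656), 30.09343910217285) 85.25792682054566
```

View pics/both.png

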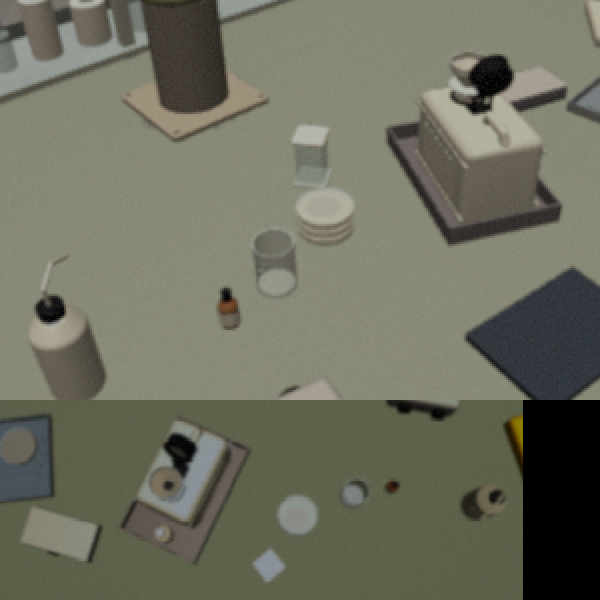

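The scene (upper) shows the can with the cap (490,75) leaning open and the funnel (465,80) in its mouth. The beaker is at (275,262), with the petri stack beside it at (325,215). I'm moving above the funnel for a wrist view.

```bash
python3 -m jog '[0,0,-0.05,0,0,0, -0.04,-0.02,-0.1,0,0,0.087, -0.1,-0.05,-0.12,0,0,0.087, -0.16,-0.085,-0.12,0,0,0.087, -0.22,-0.12,-0.12,0,0,0.087, -0.28,-0.15,-0.12,0,0,0.087, -0.34,-0.18,-0.12,0,0,0.087, -0.4,-0.21,-0.12,0,0,0.087]'
python3 -m jog '[-0.01,0,0,0,0,0,-0.01,0,0,0,0,0,-0.01,0,0,0,0,0]'
python3 - <<'E'
from h import *
np.set_printoptions(precision=1,suppress=True)
s=r.sense(); print(s['time'],s['tool_pos'],s['tcp_rot'],s['joint_pos'])
p=r.snapshot("wrist"); save(p,"w1.png")
K,k1,Rm,t=cam(p); print("cam",-Rm.T@t,Rm[2])
for t in ["funnel","cap_top","can","tray_bottle"]:
    for d in r.outline_of(p,t)[:1]:
        c=cloud(p,d["region"]); print(t,d["score"],d["bbox"],len(c),np.percentile(c,[2,50,98],axis=0) if len(c) else 0)
E
```

```text
time: 2.75
tool_pos: [490.6, 243.0, 351.6]
tcp_rot: [180.0, 0.0, 153.5]
ft_force: [1.1, 1.3, 0.5]
finger_gap: 85.4
grip_force: 0.0
time: 3.12
tool_pos: [497.6, 241.5, 351.3]
tcp_rot: [180.0, -0.0, 153.6]
ft_force: [0.7, 0.3, 0.4]
finger_gap: 85.1
grip_force: 0.0
3.125 [497.6 241.5 351.3] [180.   -0.  153.6] [ 20.6  -0.8  81.5   0.   99.3 -43. ]
cam [438.4 269.9 493.5] [ 0.2 -0.1 -1. ]
funnel 0.83 [205.1, 182.6, 266.0, 247.0] 2952 [[495.  175.5 171.4]
 [529.4 202.5 190.4]
 [556.1 234.9 214. ]]
cap_top 0.92 [208.9, 255.8, 261.7, 312.8] 2278 [[565.3 150.8 201.4]
 [587.3 174.7 227. ]
 [612.3 202.2 253.5]]
can 0.78 [182.0, 107.3, 299.0, 312.4] 16985 [[395.9 104.7   2.2]
 [517.5 204.8 141.5]
 [667.4 320.7 250.9]]
tray_bottle 0.77 [225.0, 112.7, 251.4, 139.1] 495 [[421.6 223.2   2.7]
 [440.1 242.3  54.4]
 [459.7 258.4  79.7]]
```

View pics/w1.png

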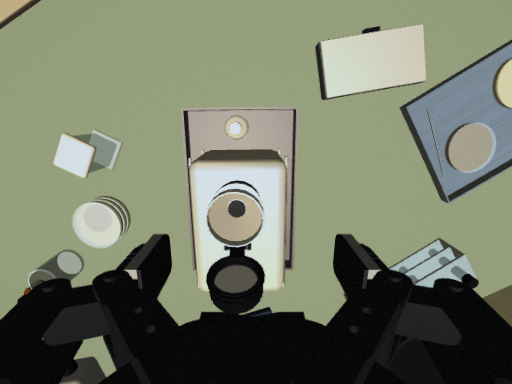

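The funnel is at (236,215), the cap at (236,280) and the can runs vertically in the image, so the yaw matches. Next I fit the lip circle, the cap plane and the beaker.

```bash
cat >> h.py <<'E'
from scipy.optimize import least_squares
def circ(d,rad):
    f=lambda a:np.hypot(d[:,0]-a[0],d[:,1]-a[1])-rad
    s=least_squares(f,d[:,:2].mean(0),loss='soft_l1'); return s.x,np.abs(s.fun).mean()
def sel(c,x0,x1,y0,y1,z0,z1):
    return c[(c[:,0]>x0)&(c[:,0]<x1)&(c[:,1]>y0)&(c[:,1]<y1)&(c[:,2]>z0)&(c[:,2]<z1)]
E
python3 - <<'E'
from h import *
np.set_printoptions(precision=2,suppress=True)
for n in ["wrist","top","scene"]:
    p=r.snapshot(n)
    for t in ["funnel","can","cap_top","beaker"]:
        o=r.outline_of(p,t)
        if not o: continue
        c=cloud(p,o[0]["region"])
        if t=="funnel":
            d=c[c[:,2]>207]; 
            if len(d)>9: print(n,"lip",len(d),circ(d,32),np.percentile(d[:,2],[50,95]), "bbox",o[0]["bbox"],o[0]["score"])
        if t=="can":
            d=c[abs(c[:,2]-145)<5]; print(n,"can top",np.median(d[:,2]),cv2.minAreaRect(d[:,:2].astype(np.float32)))
            d=c[abs(c[:,2]-35)<3]; print(n,"tray",cv2.minAreaRect(d[:,:2].astype(np.float32)))
        if t=="cap_top":
            m=c.mean(0);w,V=np.linalg.eigh(np.cov((c-m).T)); print(n,"cap",m,V[:,0],w,"zmax",np.percentile(c[:,2],99))
        if t=="beaker":
            d=c[c[:,2]>74]; print(n,"beaker",len(d),circ(d,28),np.percentile(d[:,2],95) if len(d) else 0, o[0]["score"])
            print(np.percentile(c,[2,98],axis=0))
E
```

```text
wrist lip 513 (array([525.36, 205.43]), np.float64(1.0700723669382268)) [212.89 214.32] bbox [206.7, 183.6, 263.6, 247.8] 0.85
wrist can top 144.15035873060714 ((565.8922119140625, 185.77938842773438), (123.81163024902344, 192.2776336669922), 64.05776977539062)
wrist tray ((545.6884155273438, 195.1408233642578), (189.28819274902344, 295.11187744140625), 64.2100601196289)
wrist cap [587.79 175.39 227.69] [ 0.82 -0.43 -0.38] [ 81.4  215.9  344.55] zmax 254.27424424031187
wrist beaker 158 (array([ 490.87, -187.7 ]), np.float64(32.80298932532165)) 412.16017399925096 0.97
[[ 495.77 -217.57    3.4 ]
 [ 545.95 -160.79   80.33]]
top lip 68 (array([523.33, 204.11]), np.float64(4.807605745685244)) [213.73 434.31] bbox [176.6, 195.4, 200.0, 215.3] 0.64
top can top 144.6445961972834 ((563.6924438476562, 184.28646850585938), (127.22699737548828, 194.26754760742188), 63.837154388427734)
top tray ((544.5463256835938, 194.56643676757812), (191.8988494873047, 296.1587219238281), 63.95020294189453)
top cap [586.94 172.2  233.79] [ 0.84 -0.35 -0.42] [ 53.72 231.7  455.08] zmax 257.96562091245
top beaker 65 (array([ 522.19, -188.82]), np.float64(1.0362162089925695)) 83.32518299233303 0.59
[[ 494.1  -215.86    0.43]
 [ 548.86 -160.86   83.16]]
scene lip 42 (array([527.93, 207.5 ]), np.float64(3.8843237258983443)) [210.49 231.97] bbox [293.1, 136.3, 312.4, 154.7] 0.54
scene can top 143.34856288266909 ((567.95751953125, 184.12940979003906), (122.6124496459961, 190.3621063232422), 63.803871154785156)
scene tray ((540.0006103515625, 230.8365020751953), (247.0513458251953, 340.6685791015625), 63.9423713684082)
scene cap [596.33 167.68 224.64] [ 0.84 -0.08 -0.53] [ 137.53  213.41 1193.51] zmax 251.68532629283612
scene beaker 98 (array([ 524.95, -190.42]), np.float64(1.2387298193539709)) 79.89382653786313 0.66
[[ 496.45 -218.8    -1.57]
 [ 553.28 -162.94   79.36]]
```

```bash
python3 -m jog '[-0.02,-0.01,0.04,0,0,0,-0.041,-0.02,0.08,0,0,0,-0.041,-0.02,0.09,0,0,0,-0.041,-0.02,0.09,0,0,0,-0.041,-0.02,0.09,0,0,0]' 1 30
python3 - <<'E'
from h import *
np.set_printoptions(precision=2,suppress=True)
s=r.sense(); print(s['tool_pos'])
p=r.snapshot("wrist"); save(p,"w2.png")
o=r.outline_of(p,"funnel")
c=cloud(p,o[0]["region"]); d=c[(c[:,2]>207)&(c[:,2]<218)]; print(len(d),circ(d,32.3),o[0]["bbox"],o[0]["score"])
E
```

```text
time: 4.75
tool_pos: [526.8, 204.9, 263.5]
tcp_rot: [179.9, 0.1, 153.5]
ft_force: [0.5, -0.2, 0.1]
finger_gap: 85.0
grip_force: 0.0
[526.77 204.91 263.46]
1056 (array([525.14, 205.15]), np.float64(1.2887000854282475)) [210.9, 157.6, 295.3, 252.5] 0.93
```

View pics/w2.png

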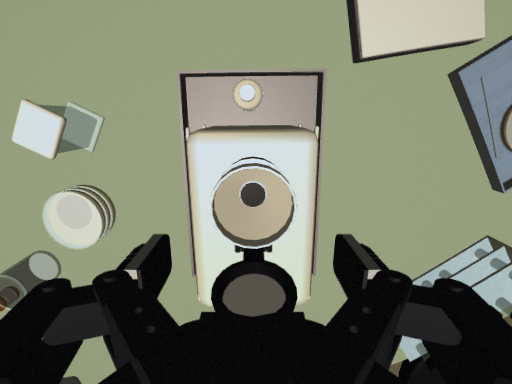

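The funnel (253,203) lies midway between the fingers. Descend and grip.

```bash
python3 -m jog '[0.0015,0,0.03,0,0,0,0.0015,0,0.055,0,0,0,0.0015,0,0.071,0,0,0,0.0015,0,0.071,0,0,0]' 1 30
python3 -m jog '[0,0,0,0,0,0,0,0,0,0,0,0,0,0,0,0,0,0,0,0,0,0,0,0,0,0,0,0,0,0,0,0,0,0,0,0]' -1 30
```

```text
time: 5.35
tool_pos: [524.3, 204.7, 189.6]
tcp_rot: [-179.9, -0.1, 153.5]
ft_force: [-0.1, -0.0, -0.1]
finger_gap: 85.6
grip_force: 0.0
time: 6.1
tool_pos: [526.0, 205.0, 192.2]
tcp_rot: [179.9, 0.1, 153.5]
ft_force: [0.7, 0.1, 6.5]
finger_gap: 63.7
grip_force: 33.4
```

```bash
python3 -m jog '[0,0,-0.02,0,0,0,0,0,-0.06,0,0,0,0,0,-0.11,0,0,0,0,0,-0.15,0,0,0,-0.015,-0.035,-0.15,0,0,0,-0.035,-0.07,-0.15,0,0,0,-0.06,-0.12,-0.15,0,0,0,-0.08,-0.165,-0.15,0,0,0]'
python3 -m jog '[-0.022,-0.045,0,0,0,0,-0.044,-0.09,0,0,0,0,-0.065,-0.13,0,0,0,0,-0.08,-0.165,0,0,0,0,-0.09,-0.187,0,0,0,0,-0.094,-0.189,0,0,0,0,-0.094,-0.189,0,0,0,0]'
python3 - <<'E'
from h import *
np.set_printoptions(precision=2,suppress=True)
s=r.sense(); print(s['tool_pos'],s['joint_pos'])
for n in ["wrist","top","scene"]:
    p=r.snapshot(n); save(p,n+"3.png")
    for t in ["funnel","beaker"]:
        o=r.outline_of(p,t)
        if not o: print(n,t,None);continue
        c=cloud(p,o[0]["region"]); print(n,t,o[0]["score"],o[0]["bbox"],np.percentile(c,[2,50,98],axis=0).tolist())
        if t=="beaker":
            d=c[(c[:,2]>72)&(c[:,2]<90)]
            if len(d)>5: print(len(d),circ(d,28))
        else:
            zt=s['tool_pos'][2]
            d=c[(c[:,2]>zt+13)&(c[:,2]<zt+27)]
            if len(d)>5: print(len(d),circ(d,32.3),np.percentile(d[:,2],97))
a=cv2.imread("pics/wrist3.png");b=cv2.imread("pics/scene3.png")[140:300,120:340]
cv2.imwrite("pics/m3.png",np.hstack([cv2.resize(a,(400,300)),cv2.resize(b,(400,300))]))
E
```

```text
time: 7.1
tool_pos: [522.6, 19.7, 341.7]
tcp_rot: [180.0, 0.1, 153.5]
ft_force: [0.4, -0.4, -0.9]
finger_gap: 64.0
grip_force: 33.3
time: 7.98
tool_pos: [522.8, -189.4, 340.9]
tcp_rot: [180.0, 0.0, 153.5]
ft_force: [-0.0, 0.6, -0.9]
finger_gap: 63.8
grip_force: 33.3
[ 522.75 -189.37  340.93] [-25.21  -0.47  82.21   0.02  98.24 -88.68]
wrist funnel 0.89 [185.2, 173.9, 316.3, 313.3] [[491.5425480412707, -220.32964843122184, 320.49327598817933], [528.7629823244523, -192.9290549383249, 342.3610262814785], [552.738037997075, -160.78463316085453, 362.5672292081043]]
3252 (array([ 521.52, -189.83]), np.float64(1.29912206129167)) 362.93490749210235
wrist beaker 0.62 [231.7, 143.5, 275.0, 178.5] [[495.59160962046866, -218.1637765887291, 1.8046033018265424], [526.9245022091025, -192.86327423704128, 5.051229848695875], [549.7603541862816, -165.27602278655542, 80.46390830960405]]
242 (array([ 523.64, -191.59]), np.float64(1.0382783080400004))
top funnel 0.62 [318.6, 190.6, 340.5, 204.9] [[489.37533501704115, -210.8362870885546, 319.46635665174637], [505.29747063569715, -187.9468955076116, 328.07
[... 355 characters left out ...]
4453914, 85.20024817354393]]
19 (array([ 521.92, -188.02]), np.float64(0.8566560703045594))
scene funnel 0.79 [181.4, 129.7, 211.0, 173.5] [[62.959121000532384, -219.68882659779868, 5.011213358236813], [527.0526346438951, -190.6115136902566, 341.3206205793146], [553.4345103519469, 100.20400498252835, 360.993690301436]]
186 (array([ 521.89, -188.39]), np.float64(1.1374255836316882)) 361.93758716874606
scene beaker 0.86 [191.1, 223.7, 221.2, 258.5] [[449.06593504284103, -218.81306487161953, -1.6045823620364912], [535.524149296102, -193.40323277175838, 50.06973600198687], [553.4632081353433, -133.28468376781723, 78.91270974176238]]
112 (array([ 524.82, -190.4 ]), np.float64(1.0670398060284292))
```

View pics/m3.png

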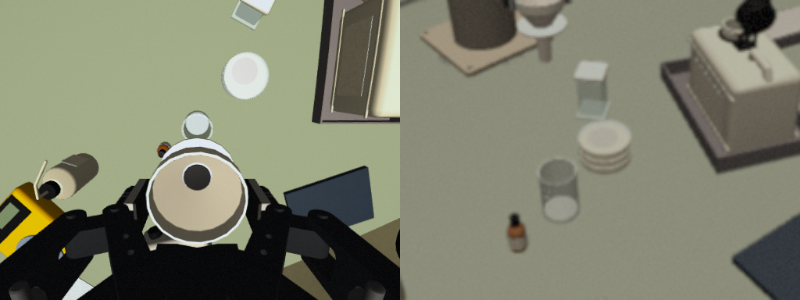

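```bash
python3 -m jog '[-0.002,-0.0006,0.05,0,0,0,-0.002,-0.0006,0.1,0,0,0,-0.002,-0.0006,0.15,0,0,0,-0.002,-0.0006,0.19,0,0,0,-0.002,-0.0006,0.22,0,0,0,-0.002,-0.0006,0.232,0,0,0,-0.002,-0.0006,0.237,0,0,0,-0.002,-0.0006,0.237,0,0,0]'
python3 -m jog '[0,0,0,0,0,0,0,0,0.001,0,0,0,0,0,0.001,0,0,0]'
```

```text
time: 9.43
tool_pos: [524.7, -191.5, 104.4]
tcp_rot: [180.0, 0.1, 153.5]
ft_force: [-0.4, 0.9, -0.1]
finger_gap: 63.9
grip_force: 33.3
time: 9.8
tool_pos: [524.2, -191.2, 102.6]
tcp_rot: [180.0, 0.0, 153.5]
ft_force: [-0.5, -0.8, -0.0]
finger_gap: 63.7
grip_force: 33.3
```

```bash
python3 -m jog '[0,0,0.001,0,0,0,0,0,0.001,0,0,0]'
python3 -m jog '[0,0,0,0,0,0,0,0,0,0,0,0,0,0,0,0,0,0,0,0,0,0,0,0]' 0.95 30
python3 -m jog '[0,0,-0.02,0,0,0,0,0,-0.06,0,0,0,0,0,-0.12,0,0,0,0,0,-0.17,0,0,0,0,0,-0.22,0,0,0,0,0,-0.24,0,0,0,0,0,-0.24,0,0,0]'
python3 - <<'E'
from h import *
np.set_printoptions(precision=2,suppress=True)
s=r.sense(); print(s['tool_pos'],s['joint_pos'])
for n in ["wrist","top","scene"]:
    p=r.snapshot(n); save(p,n+"4.png")
    for t in ["funnel","beaker"]:
        o=r.outline_of(p,t)
        if not o: print(n,t,None);continue
        c=cloud(p,o[0]["region"]); 
        if t=="funnel":
            d=c[(c[:,2]>115)&(c[:,2]<130)]
            if len(d)>5: print(n,len(d),circ(d,32.3),np.percentile(d[:,2],[50,97]))
            d=c[(c[:,2]>110)]
            print(np.polyfit(d[:,0],d[:,2],1))
        else:
            d=c[c[:,2]<75]; print(n,'beaker',np.percentile(d,[2,50,98],axis=0).tolist())
a=cv2.imread("pics/wrist4.png");b=cv2.imread("pics/scene4.png")[140:300,120:340]
cv2.imwrite("pics/m4.png",np.hstack([cv2.resize(a,(400,300)),cv2.resize(b,(400,300))]))
E
```

```text
time: 10.05
tool_pos: [524.6, -191.4, 102.3]
tcp_rot: [180.0, 0.1, 153.5]
ft_force: [-1.2, 1.2, 5.4]
finger_gap: 64.0
grip_force: 33.7
time: 10.55
tool_pos: [524.0, -191.1, 101.1]
tcp_rot: [-180.0, -0.0, 153.5]
ft_force: [0.2, -0.1, 0.4]
finger_gap: 83.1
grip_force: 0.0
time: 11.42
tool_pos: [524.7, -191.5, 343.6]
tcp_rot: [180.0, 0.2, 153.5]
ft_force: [1.1, 0.2, -0.5]
finger_gap: 83.2
grip_force: 0.0
[ 524.72 -191.46  343.58] [-25.31  -0.26  81.72  -0.    98.31 -88.79]
wrist 294 (array([ 523.49, -192.76]), np.float64(1.188745725866363)) [122.96 124.59]
[ -0.05 145.55]
wrist beaker [[495.4488357558956, -189.3101683213815, 1.4550670903278906], [497.3902945065008, -180.78605236189773, 28.08357848669446], [500.93168757456243, -174.27223035871737, 49.73423149258083]]
top funnel None
top beaker None
scene 126 (array([ 524.13, -190.98]), np.float64(1.1659864222855567)) [119.67 123.94]
[  0.01 111.12]
scene beaker [[516.9569567726796, -218.83754661878038, 1.0399184156029349], [547.0433949003639, -204.64384738766825, 37.90178000940742], [553.811739840334, -170.65591705675035, 71.7280748912281]]
```

View pics/m4.png

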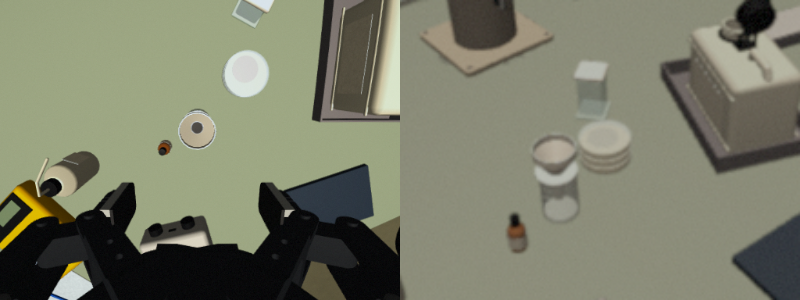

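The funnel stands upright in the beaker, at (197,130) on the left and (555,175) on the right. Its lip height of 124 mm matches the flange resting on the rim. Next I go behind the cap with the fingers shut.

```bash
python3 -m jog '[0.004,0.03,0,0,0,0,0.012,0.075,0,0,0,0,0.018,0.125,0,0,0,0,0.025,0.18,0,0,0,0,0.031,0.235,0,0,0,0,0.037,0.285,0,0,0,0,0.043,0.33,0,0,0,0,0.047,0.356,0,0,0,0]' -1 30
python3 -m jog '[0,0,0,0,0,0,0,0,0.03,0,0,0,0,0,0.07,0,0,0,0,0,0.105,0,0,0,0,0,0.125,0,0,0,0,0,0.125,0,0,0]'
python3 - <<'E'
from h import *
np.set_printoptions(precision=2,suppress=True)
p=r.snapshot("wrist"); save(p,"w5.png")
o=r.outline_of(p,"cap_top")
if o:
    c=cloud(p,o[0]["region"]); q=c-[570,183.1,178]; print(o[0]["score"],o[0]["bbox"],np.percentile(q@np.array([[.899,.438,0],[-.438,.899,0],[0,0,1]]),[2,50,98],axis=0))
E
```

```text
time: 12.88
tool_pos: [641.1, 150.8, 340.5]
tcp_rot: [-180.0, -0.1, 153.6]
ft_force: [1.0, 0.6, 0.2]
finger_gap: -0.2
grip_force: 0.0
time: 13.62
tool_pos: [639.9, 147.6, 214.6]
tcp_rot: [-179.9, -0.2, 153.4]
ft_force: [0.7, 1.2, 0.4]
finger_gap: 0.2
grip_force: 0.0
0.8 [190.4, 92.3, 322.1, 196.6] [[  2.51 -25.88  23.11]
 [ 24.79   0.64  67.62]
 [ 42.96  26.76  76.45]]
```

View pics/w5.png

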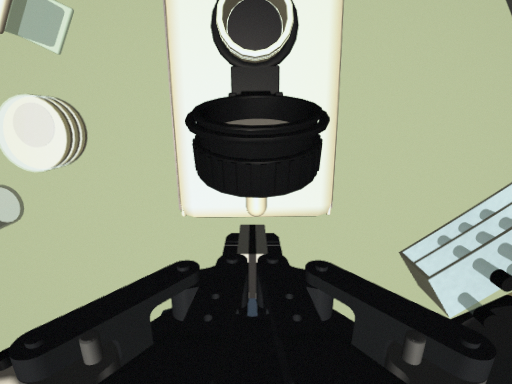

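The cap (258,145) stands ahead of the shut fingertips (252,240), and they are centred on each other. Push it over.

```bash
python3 -m jog '[0.014,0,0,0,0,0,0.028,0,-0.002,0,0,0,0.042,0,-0.004,0,0,0,0.054,0,-0.004,0,0,0,0.066,0,-0.004,0,0,0,0.078,0,-0.004,0,0,0,0.09,0,-0.003,0,0,0,0.102,0,-0.003,0,0,0]'
python3 -m jog '[0.007,0,0.002,0,0,0,0.013,0,0.007,0,0,0,0.02,0,0.012,0,0,0,0.024,0,0.015,0,0,0,0.024,0,0.017,0,0,0,0.024,0,0.017,0,0,0]'
python3 - <<'E'
from h import *
np.set_printoptions(precision=2,suppress=True)
p=r.snapshot("wrist"); save(p,"w6.png")
print((np.array(r.sense()['tool_pos'])-[570,183.1,178])@np.array([[.899,.438,0],[-.438,.899,0],[0,0,1]]))
for n in ["wrist","top","scene"]:
  p=r.snapshot(n)
  o=r.outline_of(p,"cap_top")
  if o:
    c=cloud(p,o[0]["region"]); q=c-[570,183.1,178]; print(n,o[0]["score"],o[0]["bbox"],np.percentile(q@np.array([[.899,.438,0],[-.438,.899,0],[0,0,1]]),[2,50,98],axis=0))
E
```

```text
time: 14.72
tool_pos: [548.4, 194.2, 218.4]
tcp_rot: [-179.9, -0.1, 153.5]
ft_force: [1.4, -0.7, 0.7]
finger_gap: -0.3
grip_force: 0.5
time: 15.48
tool_pos: [528.1, 204.6, 202.0]
tcp_rot: [-180.0, -0.0, 153.5]
ft_force: [0.5, -0.2, -0.1]
finger_gap: -0.3
grip_force: 0.0
[-46.94   0.99  24.15]
top 0.29 [178.3, 190.7, 199.9, 216.9] [[-80.39  -9.75  -2.87]
 [-69.63   0.81   4.13]
 [  1.33  14.66  27.32]]
scene 0.54 [297.3, 140.6, 314.3, 155.5] [[-66.67 -26.98  -2.93]
 [-31.95  -8.92  18.5 ]
 [-19.48  23.65  24.24]]
```

```bash
python3 -m jog '[0.004,0.001,0.001,0,0,0,0.004,0.001,0.002,0,0,0,0.004,0.001,0.003,0,0,0,0.004,0.001,0.003,0,0,0]'
```

```text
time: 16.32
tool_pos: [525.0, 207.7, 200.4]
tcp_rot: [180.0, 0.0, 153.5]
ft_force: [-4.8, 0.9, 6.7]
finger_gap: 0.0
grip_force: 3.7
```

```bash
python3 -m jog '[0,0,-0.03,0,0,0,0,0,-0.08,0,0,-0.18,0,-0.002,-0.1,0,0,-0.36,0,-0.002,-0.1,0,0,-0.54,0,-0.002,-0.1,0,0,-0.72,0,-0.002,-0.1,0,0,-0.87,0,-0.002,-0.1,0,0,-0.87]' 1 60
python3 - <<'E'
from h import *
np.set_printoptions(precision=2,suppress=True)
s=r.sense(); print(s['tool_pos'],s['joint_pos'])
for n in ["wrist","top"]:
  p=r.snapshot(n); save(p,n+"7.png")
  o=r.outline_of(p,"cap_top")
  if o:
    c=cloud(p,o[0]["region"]); d=c[(c[:,2]>196)&(c[:,2]<210)]
    print(n,o[0]["score"],o[0]["bbox"],len(d),cv2.minEnclosingCircle(d[:,:2].astype(np.float32)),np.median(d,axis=0))
    A=np.c_[d[:,:2]-d[:,:2].mean(0),np.ones(len(d))]; print(np.linalg.lstsq(A,d[:,2],rcond=None)[0])
E
```

```text
time: 17.2
tool_pos: [524.1, 205.5, 299.1]
tcp_rot: [-180.0, -0.0, -156.7]
ft_force: [0.1, -0.1, -0.4]
finger_gap: 85.9
grip_force: 0.0
[524.11 205.52 299.13] [ 16.2    0.68  85.36  -0.    93.97 -97.09]
wrist 0.65 [219.1, 159.7, 284.2, 225.6] 3234 ((526.089111328125, 204.538818359375), 30.555091857910156) [524.66 203.79 200.38]
[  0.     0.   200.33]
```

View pics/wrist7.png

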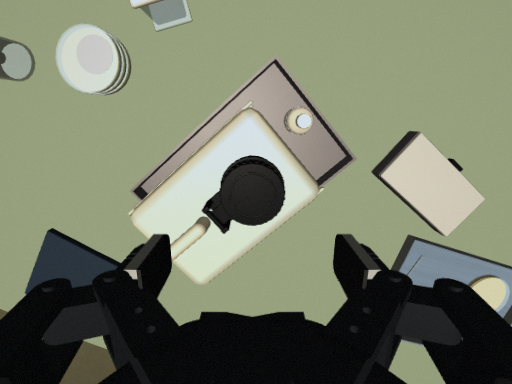

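The cap sits level at z 200.4 and its centre (252,190) is at about (525.3, 204.7). The neck hinge is at (215,212). Descend and grip the ribs.

```bash
python3 -m jog '[-0.001,-0.001,0.04,0,0,0,-0.001,-0.001,0.08,0,0,0,-0.001,-0.001,0.105,0,0,0,-0.001,-0.001,0.113,0,0,0,-0.001,-0.001,0.113,0,0,0]'
python3 -m jog '[0,0,0,0,0,0,0,0,0,0,0,0,0,0,0,0,0,0,0,0,0,0,0,0,0,0,0,0,0,0]' -1 80
```

```text
time: 18.02
tool_pos: [525.5, 205.0, 186.5]
tcp_rot: [180.0, -0.0, -156.7]
ft_force: [-0.0, 0.1, 0.3]
finger_gap: 85.7
grip_force: 0.0
time: 18.65
tool_pos: [526.2, 206.1, 189.1]
tcp_rot: [179.9, 0.2, -156.7]
ft_force: [-4.5, 2.0, 8.8]
finger_gap: 56.0
grip_force: 82.8
```

```bash
python3 -m jog '[0,0,0.0004,0,0,0.17,0,0,0.0008,0,0,0.34,0,0,0.0011,0,0,0.51,0,0,0.0015,0,0,0.68,0,0,0.0019,0,0,0.85,0,0,0.0022,0,0,1.02,0,0,0.0026,0,0,1.19,0,0,0.003,0,0,1.36]'
python3 -m jog '[0,0,0.0004,0,0,0.17,0,0,0.0008,0,0,0.34,0,0,0.001,0,0,0.45,0,0,0.001,0,0,0.45]'
python3 -c "
from h import *
s=r.sense();print(s['wrist_torque'],s['joint_pos'])"
```

```text
time: 19.65
tool_pos: [526.1, 206.0, 186.1]
tcp_rot: [179.8, -0.0, 125.1]
ft_force: [-6.7, 1.8, 9.4]
finger_gap: 56.5
grip_force: 82.9
time: 20.15
tool_pos: [525.9, 205.9, 185.1]
tcp_rot: [179.9, -0.1, 99.6]
ft_force: [-7.1, 0.7, 10.6]
finger_gap: 56.2
grip_force: 83.0
[ 0.11502504  1.21898058 -0.07306446] [1.61414187e+01 3.37666281e+00 9.44819156e+01 5.69409738e-02
 8.20042289e+01 6.57976590e+00]
```

```bash
python3 -m jog '[0,0,0,0,0,0,0,0,0,0,0,0,0,0,0,0,0,0,0,0,-0.02,0,0,-0.1,0,0,-0.03,0,0,-0.28,0,0,-0.03,0,0,-0.46,0,0,-0.03,0,0,-0.64,0,0,-0.03,0,0,-0.82]' 1
python3 -m jog '[0,0,0,0,0,-0.18,0,0,0,0,0,-0.36,0,0,0,0,0,-0.54,0,0,0,0,0,-0.72,0,0,0,0,0,-0.92,0,0,0,0,0,-0.92]'
python3 - <<'E'
from h import *
s=r.sense(); print(s['tool_pos'],s['joint_pos'])
p=r.snapshot("wrist"); save(p,"w8.png")
o=r.outline_of(p,"cap_top")
if o:
    c=cloud(p,o[0]["region"]); d=c[(c[:,2]>185)&(c[:,2]<210)]
    print(o[0]["score"],o[0]["bbox"],len(d),cv2.minEnclosingCircle(d[:,:2].astype(np.float32)),np.median(d,axis=0))
E
```

```text
time: 21.15
tool_pos: [525.5, 204.9, 212.1]
tcp_rot: [-180.0, -0.0, 146.9]
ft_force: [0.6, 0.9, 0.1]
finger_gap: 85.6
grip_force: 0.0
time: 21.9
tool_pos: [525.5, 204.9, 212.1]
tcp_rot: [-180.0, -0.0, -160.7]
ft_force: [0.2, 0.0, -1.0]
finger_gap: 85.4
grip_force: 0.0
[525.50398148 204.91444785 212.13764509] [ 1.60963585e+01  2.47183534e+00  9.25618926e+01 -2.63674162e-03
  8.49762600e+01 -9.31873666e+01]
0.96 [205.1, 174.8, 302.3, 271.7] 6904 ((525.883544921875, 204.7181396484375), 30.656230926513672) [523.06684261 203.88118973 196.37748981]
```

View pics/w8.png

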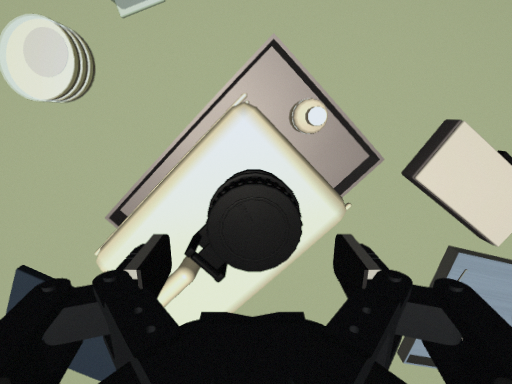

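The cap's top (255,222) has dropped 4 mm, which matches 1.81 rad with no slip. Second grasp.

```bash
python3 -m jog '[0,0,0.015,0,0,0,0,0,0.029,0,0,0,0,0,0.029,0,0,0]'
python3 -m jog '[0,0,0,0,0,0,0,0,0,0,0,0,0,0,0,0,0,0,0,0,0,0,0,0,0,0,0,0,0,0]' -1 90
python3 -m jog '[0,0,0.0004,0,0,0.17,0,0,0.0008,0,0,0.34,0,0,0.0011,0,0,0.51,0,0,0.0015,0,0,0.68,0,0,0.0019,0,0,0.85,0,0,0.0022,0,0,1.02,0,0,0.0026,0,0,1.19,0,0,0.0029,0,0,1.3]'
python3 -c "
from h import *
s=r.sense();print(s['wrist_torque'],s['joint_pos'])"
```

```text
time: 22.38
tool_pos: [524.0, 204.6, 180.6]
tcp_rot: [180.0, -0.2, -160.7]
ft_force: [-0.4, 0.2, 0.7]
finger_gap: 85.2
grip_force: 0.0
time: 23.0
tool_pos: [525.5, 205.9, 184.9]
tcp_rot: [179.9, 0.1, -160.7]
ft_force: [-4.7, 1.7, 6.2]
finger_gap: 56.1
grip_force: 93.8
time: 24.0
tool_pos: [525.6, 206.4, 182.1]
tcp_rot: [179.9, -0.1, 124.6]
ft_force: [-3.8, 3.1, 6.9]
finger_gap: 55.6
grip_force: 93.9
[0.64632132 0.85183565 0.21938585] [ 16.16598629   3.507201    94.66119523   0.10640877  81.72529997
 -18.4745922 ]
```

```bash
python3 -m jog '[0,0,0.0001,0,0,0.05,0,0,0.0002,0,0,0.1,0,0,0.0002,0,0,0.14,0,0,0.0002,0,0,0.14]'
python3 -c "
from h import *
s=r.sense();print(s['wrist_torque'],s['joint_pos'][5])"
python3 -m jog '[0,0,0,0,0,0.04,0,0,0,0,0,0.08,0,0,0,0,0,0.08]'
python3 -c "
from h import *
s=r.sense();print(s['wrist_torque'],s['joint_pos'][5])"
```

```text
time: 24.5
tool_pos: [525.9, 207.0, 182.0]
tcp_rot: [179.8, -0.1, 117.0]
ft_force: [-2.5, 6.2, 5.2]
finger_gap: 55.7
grip_force: 94.1
[0.96474537 0.4676689  1.91128042] -10.78389122963812
time: 24.88
tool_pos: [526.0, 207.2, 182.0]
tcp_rot: [179.8, -0.1, 112.5]
ft_force: [-1.0, 6.1, 4.9]
finger_gap: 55.8
grip_force: 94.3
[0.98864766 0.35375466 3.24970142] -6.283319412564979
```

```bash
python3 -m jog '[0,0,0,0,0,0,0,0,0,0,0,0,0,0,0,0,0,0,0,0,-0.03,0,0,0,0,0,-0.08,0,0,0,0,0,-0.1,0,0,0,0,0,-0.1,0,0,0]' 1
python3 - <<'E'
from h import *
s=r.sense(); print(s['tool_pos'],s['ft_force'])
p=r.snapshot("wrist"); q=r.snapshot("scene"); save(q,"s9.png")
cv2.imwrite("pics/m9.png",np.hstack([cv2.resize(cv2.cvtColor(p["pixels"],cv2.COLOR_RGB2BGR),(400,300)),cv2.resize(cv2.imread("pics/s9.png")[120:320,80:345],(400,300))]))
o=r.outline_of(p,"cap_top")
c=cloud(p,o[0]["region"]); d=c[(c[:,2]>185)&(c[:,2]<210)]
print(o[0]["score"],len(d),np.median(d,axis=0),circ(d,20)[0])
for t in ["funnel","beaker"]:
    o=r.outline_of(q,t); c=cloud(q,o[0]["region"]); print(t,o[0]["score"],np.percentile(c,[2,50,98],axis=0))
E
```

```text
time: 25.75
tool_pos: [526.5, 205.1, 281.9]
tcp_rot: [179.8, 0.0, 112.2]
ft_force: [-0.1, -0.0, -0.7]
finger_gap: 85.7
grip_force: 0.0
[526.48715882 205.12011148 281.92525026] [-0.08010292 -0.01886747 -0.71568555]
0.71 3587 [524.92450653 206.66918283 193.65763063] [525.13481317 206.09065818]
funnel 0.72 [[ 493.33792368 -222.43205728   80.04487191]
 [ 521.40570641 -190.7534164   102.81526326]
 [ 555.65927146 -160.8526585   123.15724529]]
beaker 0.85 [[ 490.68747599 -218.98799473   -2.50300255]
 [ 546.54793803 -204.19017502   37.28546506]
 [ 553.81121319 -169.67851855   77.67690447]]
```

View pics/m9.png

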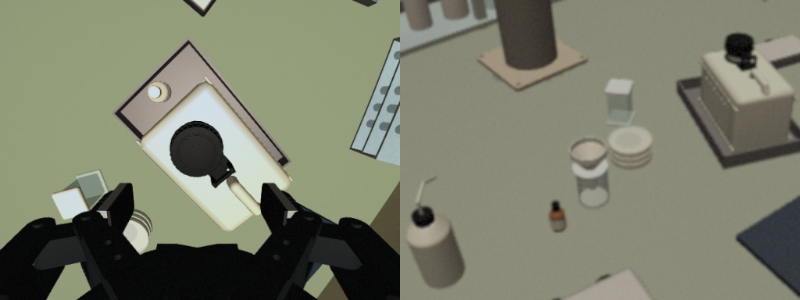

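The cap (195,150) is down on the mouth: its top fell 6.7 mm, and the torque rose to over 3 N m at the stop. The funnel stands in the beaker at (590,165), and the other things haven't moved.

```bash
python3 -c "
from bench import r
print(r.hand_in())"
```

```text
the job is handed in; nothing more can be done
None
```

I handed the job in at about 26 s: the funnel is standing upright in the beaker, and the cap is swung over and screwed down against its stop (torque above 3 N m). The hand-in returned no verdict.

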